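Weigh the sample pail with the lifting hook

ROBOT

A 7-joint arm with a two-finger parallel gripper is mounted at the origin on the work surface. World frame = base frame: x ahead of the robot, y to its left, z up, the work surface at z = 0. Lengths are in m, angles in rad, forces in N, time in s.
With the tool pointing down it reaches from about 0.425 to 0.925 m from the base axis. Payload 6.8 kg.
Tool frame: the origin (TCP) lies on the front face of the gripper's body, between the roots of the fingers; the fingertips stand 73 mm ahead of it and the grasp point (between the pads) lies 54 mm ahead of it (tcp_to_tips is the distance from the TCP to the fingertips, in m); z points along the fingers, x is the direction in which the jaws open and shut, and the axes are right-handed (so a half turn about z gives the same grasp; the last joint's range is limited). The gripper opens to 85 mm and grips with 20 to 120 N. Pads are 22 mm wide; open, the fingers measure 114 mm over their backs; the gripper's body (76 mm by 85 mm) begins 54 mm behind the grasp point. The pads swing forward as they close: fully open they stand 13 mm farther back than shut.
Start: joints at [1.027, 0.477, 0.022, 1.555, -0.011, 1.109, -0.083], TCP at [0.285, -0.612, 0.304] pointing down, gripper open.
Joint ranges: [-2.96, 2.96], [-0.34, 2.1], [-1.41, 1.46], [0.24, 2.44], [-1.37, 4.51], [0.17, 1.92], [-2.96, 2.96]. Speed limits (rad/s): [2.39, 2.39, 3.14, 3.14, 3.14, 3.14, 3.14].

INTERFACE

Orientations are given as a unit quaternion [w, x, y, z].
In Python, from station import get_obs, read_camera, hand_in, look_for, silhouettes, tcp_to_tips gives the robot as it stands. The module is installed in compiled form; this text tells all that it offers.
- The arm moves only by the tool apply_moves, never from a script. Its argument "moves" is a list of rows, each a list of 3 entries, a list of its own where there are three numbers: the shift along the tool's x, y, z in units of 25 mm (1.0 is 25 mm), then the turn, a rotation vector about the tool's x, y, z in units of 10 degrees (1.0 is 10 degrees), then the gripper's target within -1 to 1 (fully open at 1, half-way at 0, shut at -1). In form: [[[dx, dy, dz], [rx, ry, rz], jaw], ...]. A call has 1 to 20 rows; each row is the pose to reach, as a shift and turn from the pose commanded when the call began, along the tool's axes at that moment; what a row does not reach only later rows make up. A row lasts 1/8 s, in which the tool goes at most 62.5 mm and 10.7 degrees, less where a joint would pass 70% of its speed; a pose out of reach is approached as far as the arm can. A call with a gripper value outside its range is refused whole. The fingers move at their own pace and stop on an object; "force" is the grip in N (left out, the last holds). Time passes only in rows, so rows that repeat a pose let the fingers close. It gives the time, the measured TCP pose, the force and the opening at its end, in the units of the state.
- get_obs(): the state, without advancing time (a new reading comes with each control period).
- read_camera(name): name is "scene" or "top" or "wrist"; returns a dict with "color" (480x640x3 uint8, red, green, blue), "mtx" (3x3 intrinsics, pixels), "k1" (the pictures are not rectified: a ray, as slopes to the right and down, at radius r is drawn at 1 + k1 r^2 times it, then the intrinsics apply), "eye" and "rotation" of the camera in the world; the wrist camera has in their place "hand_eye" (4x4, takes a point from camera to tool coordinates, whose origin is the TCP and whose axes are the tool frame's). Camera axes: x right, y up, looking along -z (the intrinsics and any distortion apply to the point x, -y, -z); pixel columns grow to the right and rows downward; lengths in m; the calibration is good to about 2 mm. A picture is of the moment at which its call begins: read the wrist's pose just before it. There is no depth.
- hand_in(): hands the job in, once; it reports no verdict.
Trained networks look in the newest picture that a camera, given by its name, has taken for a name from the list of things; names that differ only in an ending like _2 or _b are one class to them, and where a whole thing is asked for, a point or a joint stands for the part that bears it (a point fixed in the world has none). Each returns a list of dicts, best first, with "conf" (0 to 1); they miss things now and then, are a little off and sometimes report something else, mostly with a low value. They report only what shows in the picture. A call takes as long as a camera call. They do not tell look-alikes from the thing itself.
- look_for(camera, query): "pixel" ([row, column] in pixels, amid what is visible of it).
- silhouettes(camera, query): "mask" (480x640 bool, what is visible of it) and "pixel" ([row, column] in pixels, amid what is visible of it).
The state is a dict: "t": time; "q": joint angles; "joint_vel": joint speeds; "joint_torque": joint torques, N m; "eef_pos": TCP position; "tool_rot": TCP orientation; "contact_force": force on the tool from outside, world axes, zero at the start; "torque": the same for the moment, N m; "gripper_width": opening from 0.0 (shut) to 1.0 (fully open).
Only numpy, scipy, OpenCV 4.12 (cv2) and the standard library are available. Lean on these libraries where they do the work, as an engineer would, in place of code of your own. Each camera call takes 0.05 s, during which the arm holds its last target.

TASK

Take the lifting hook from its stand and use it to raise the folded-down wire bail of the small steel pail until it stands upright, before the pail leaves the bench; then lift the pail by its bail with the hook, carry it over and set it gently down, level, inside the raised rim of the balance pan. Unhook, hang the lifting hook back on its forked stand and let go. Never touch the pail or its bail with the gripper itself, keep the pail from tipping far, and leave the bottle, jar, tube rack and tip box where they stand.

Things in the scene. Friction and masses are not known exactly. Their poses are not given: they have to be found in the camera images.
- pail: Small open stainless pail on the bench, 70 mm high, 76 mm across the rim, 72 mm across the foot, 0.18 to 0.37 kg. Origin: centre of its underside; z up. Its wire bail pivots on ears at local (0, +-42, 63) mm, about the local y axis, and starts folded to the local -x side, sticking out beyond the wall. At the start local x points away from the robot, within 0.7 rad of straight ahead.
- bail (a joint): Angle of the wire bail about its ears in rad: 0 folded down level on the pail's local -x side, 1.57 upright, 2.7 limit on the other side. It starts between 0 and 0.4. The pivots are slightly stiff: the bail stays where it is left and takes under 1 N at its top to turn.
- bail_top (a point): Middle of the straight top part of the bail (wire centre), 68 mm from the pivot axis. The wire is 4.4 mm thick; the straight part is 48 mm long, along the pail's y. Folded level, there is a clear gap of 28 mm between this wire and the pail's wall, and nothing beneath it down to the bench.
- lifter: Rigid steel lifting hook, 126 mm tall, 0.14 kg, hung upright on its stand. Origin: on the rod's axis at the hook's underside; z up. J hook of 7 mm round bar at the bottom: the toe runs 26 mm (centre to centre) from the rod along local +x, its tip turns up to 21 mm above the origin; inside, the J is 19 mm wide, its floor 7 mm above the origin. The rod rises straight to the collar.
- grip (a point): Centre line of the lifting hook's black grip block, 103 mm above the hook's origin. The block spans 76 to 126 mm above the origin, 30 mm along the hook's x and 16 mm along its y (grip it across y). Right under it is a round collar, 48 mm in diameter, 70 to 76 mm above the origin.
- stand: Fixed forked stand for the lifting hook, 88 mm high. Origin: underside, below where the rod hangs. Base plate 110 x 100 x 6 mm, back post at local x = 46 to 58 mm, two level prongs along x, tops 82 mm high, each ending in a lip 6 mm high at local x = -36 to -42 mm. The slot between them is 22 mm wide, open at the -x end. Local x is within 0.35 rad of straight ahead from the robot.
- fork (a point): Point on the slot's centre line level with the prong tops (82 mm up), where the hung lifter's rod is; the lifter's collar rests on both prongs, its origin 70 mm below this point, its toe roughly along the stand's +x. Raise it 10 mm or more to clear the lips and draw it out along the stand's -x; hang it back the same way.
- balance: Fixed compact laboratory balance, white housing 215 x 170 mm and 45 mm high, round steel pan above it. Origin: on the bench, below the pan's centre; the housing reaches from 130 mm along local -x to 86 mm along +x. Local x is within 0.3 rad of straight ahead.
- pan (a point): Centre of the pan's flat floor, 54 mm above the bench. Around it stands a rim with 50 mm inner radius, 53 mm outer radius, its top 9 mm above the pan's floor.
- wash: White plastic wash bottle, 64 mm diameter, 162 mm tall with its thin spout (spout up to 23 mm off the axis), loose, must be left alone. Origin: centre of underside.
- jar: Clear glass jar with white cap, 66 mm diameter, 120 mm tall, loose, must be left alone. Origin: centre of underside.
- rack: Metal rack of glass test tubes, 90 x 200 mm, 97 mm tall, long side along local y, behind the work, loose, must be left alone. Origin: centre of underside.
- tipbox: Grey pipette-tip box with clear lid, 88 x 123 mm, 75 mm tall, behind the work, loose, must be left alone. Origin: centre of underside.
Not all that is in view belongs to the job. Leave any black or green look-alike of the pail alone.

How it is judged:
By the outcome, as a careful person would: the job done as asked, in the order asked, and still so for the second after the job is handed in, with the robot touching nothing.
It also fails if it takes over 72 s, if anything falls off the work surface, if the arm or the gripper's body presses on something with over 40 N, if the wrist force passes 120 N, or if a joint passes its speed limit or range.

## Working session

There is one attempt and no reset: what is moved stays moved. The work goes in short steps, Python scripts to look and compute and a tool call to move; the robot and the scene stay as the last step left them, time stands still between calls to the robot, and variables do not carry over. Pictures are saved under pics/ and viewed, and the job is handed in when it is done.

Besides the shell and the picture viewer there is one more tool, called in YAML: its name, and indented under it one key for each argument. apply_moves: Moves the arm, as the interface text tells. Its arguments: {"type":"object","properties":{"moves":{"type":"array"},"force":{"type":"number"}},"required":["moves"]}

```bash
mkdir -p pics; cat > h.py <<'E'
import numpy as np, cv2, pickle
from station import *
def snap(cam,fn):
    o=get_obs(); c=read_camera(cam); c['obs']=o
    cv2.imwrite('pics/'+fn+'.png',c['color'][:,:,::-1]); pickle.dump(c,open('pics/'+fn+'.pkl','wb')); return c
E
python3 - <<'E'
from h import *
for n in ['scene','top','wrist']:
    c=snap(n,n+'0'); print(n,c['mtx'].tolist(),c['k1'],c.get('eye'),c.get('rotation'),c.get('hand_eye'))
    for q in ['pail','lifter','stand','balance','wash','jar','rack','tipbox','bail','bail_top','grip','fork','pan']:
        try: print(q,[(np.round(d['pixel']).tolist(),round(d['conf'],2)) for d in look_for(n,q)])
        except Exception as e: print(q,e)
print(get_obs())
E
```

```text
scene [[574.6210549795198, 0.0, 318.3809552492991], [0.0, 574.6210549795198, 240.77425324325753], [0.0, 0.0, 1.0]] -0.18850665438883635 [ 1.34883451 -0.18122799  0.83572663] [0.7112592  0.31897779 0.25020546 0.57424799] None
pail [([265.0, 320.0], 0.93), ([197.0, 259.0], 0.92), ([207.0, 358.0], 0.79)]
lifter [([222.0, 472.0], 0.37)]
stand []
balance [([224.0, 470.0], 0.63)]
wash [([250.0, 401.0], 0.85)]
jar [([248.0, 236.0], 0.88)]
rack [([333.0, 387.0], 0.93), ([246.0, 402.0], 0.44)]
tipbox [([360.0, 225.0], 0.64)]
bail [([218.0, 355.0], 0.68), ([205.0, 272.0], 0.57)]
bail_top [([256.0, 302.0], 0.69), ([218.0, 343.0], 0.62)]
grip [([261.0, 118.0], 0.75)]
fork [([297.0, 132.0], 0.91), ([237.0, 307.0], 0.44)]
pan [([224.0, 472.0], 0.83)]
top [[486.49393172987226, 0.0, 313.0672911415564], [0.0, 486.49393172987226, 240.4849445321767], [0.0, 0.0, 1.0]] -0.08312265597539972 [ 0.4047397  -0.01541992  1.16827991] [ 0.70829063  0.03650966 -0.04813123 -0.70333123] None
pail [([230.0, 294.0], 0.94), ([298.0, 247.0], 0.81), ([336.0, 334.0], 0.74)]
lifter [([237.0, 462.0], 0.54), ([252.0, 305.0]
[... 1094 characters left out ...]
02692712,  0.47700598,  0.02241388,  1.55536815, -0.01150887,
        1.10932229, -0.0831214 ]), 'joint_vel': array([ 1.38417359e-03, -3.95544174e-05,  1.05959766e-04, -4.83102880e-04,
        5.20078807e-04,  6.06238732e-04,  1.16513847e-04]), 'joint_torque': array([-1.31066368e-03, -5.96314466e+01,  1.60578042e+00, -2.81547618e+01,
        1.24474929e-02,  1.60838081e-03,  2.14575340e-05]), 'eef_pos': array([ 0.2849335 , -0.61194022,  0.30391764]), 'tool_rot': array([-8.45306014e-07,  8.43224422e-01, -5.37561693e-01,  1.45848135e-05]), 'contact_force': array([0.58428675, 1.14929606, 0.32105027]), 'torque': array([ 0.04704652, -0.01852835,  0.02808361]), 'gripper_width': 1.0018592846518346}
```

View pictures.

View pics/scene0.png

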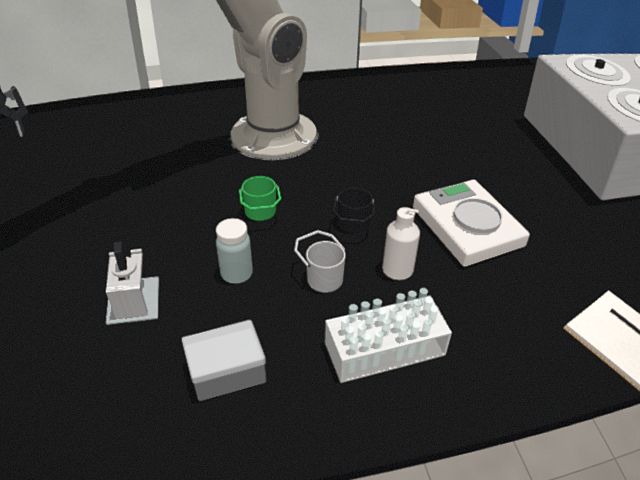

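View pics/top0.png

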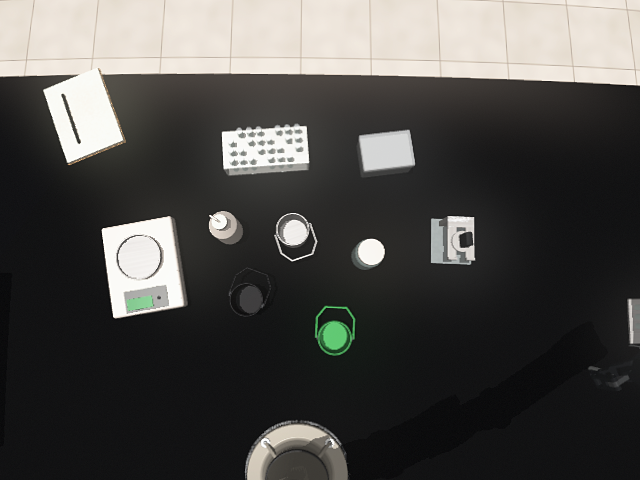

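```bash
cat >> h.py <<'E'
from scipy.spatial.transform import Rotation as R
def campose(c):
    if c.get('hand_eye') is not None:
        o=c['obs']; q=o['tool_rot']; Rt=R.from_quat(q[[1,2,3,0]]).as_matrix()
        H=np.array(c['hand_eye']); return Rt@H[:3,3]+o['eef_pos'], Rt@H[:3,:3]
    q=np.array(c['rotation']); 
    return np.array(c['eye']), R.from_quat(q[[1,2,3,0]]).as_matrix()
def proj(c,P):
    e,M=campose(c); p=(np.atleast_2d(P)-e)@M; s=np.c_[p[:,0],-p[:,1]]/(-p[:,2:3])
    r2=(s**2).sum(1,keepdims=True); s=s*(1+c['k1']*r2); m=c['mtx']
    return np.c_[m[0,0]*s[:,0]+m[0,2], m[1,1]*s[:,1]+m[1,2]]  # col,row
def ray(c,uv):
    e,M=campose(c); m=c['mtx']; d=(np.array(uv,float)-[m[0,2],m[1,2]])/[m[0,0],m[1,1]]; s=d.copy()
    for _ in range(20): s=d/(1+c['k1']*(s@s))
    v=M@np.array([s[0],-s[1],-1]); return e,v/np.linalg.norm(v)
def onz(c,uv,z):
    e,v=ray(c,uv); return e+v*(z-e[2])/v[2]
def load(fn): return pickle.load(open('pics/'+fn+'.pkl','rb'))
def tri(c1,u1,c2,u2):
    e1,v1=ray(c1,u1); e2,v2=ray(c2,u2); A=np.c_[v1,-v2]; t=np.linalg.lstsq(A,e2-e1,rcond=None)[0]
    a=e1+v1*t[0]; b=e2+v2*t[1]; return (a+b)/2, np.linalg.norm(a-b)
def crop(c,fn,r0,r1,c0,c1,k):
    cv2.imwrite('pics/'+fn+'.png',cv2.resize(c['color'][r0:r1,c0:c1,::-1],None,fx=k,fy=k,interpolation=cv2.INTER_CUBIC))
E
python3 - <<'E'
from h import *
t=load('top0'); s=load('scene0')
a=cv2.resize(t['color'][190:290,250:350,::-1],(400,400),interpolation=cv2.INTER_CUBIC)
b=cv2.resize(t['color'][190:290,410:510,::-1],(400,400),interpolation=cv2.INTER_CUBIC)
cv2.imwrite('pics/ct.png',np.hstack([a,b]))
a=cv2.resize(s['color'][220:310,280:370,::-1],(400,400),interpolation=cv2.INTER_CUBIC)
b=cv2.resize(s['color'][235:325,90:180,::-1],(400,400),interpolation=cv2.INTER_CUBIC)
cv2.imwrite('pics/cs.png',np.hstack([a,b]))
cv2.imwrite('pics/cb.png',np.hstack([cv2.resize(s['color'][170:270,410:530,::-1],(400,333)),cv2.resize(t['color'][210:322,95:190,::-1],(283,333))]))
E
```

```text
(no output)
```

View pics/ct.png

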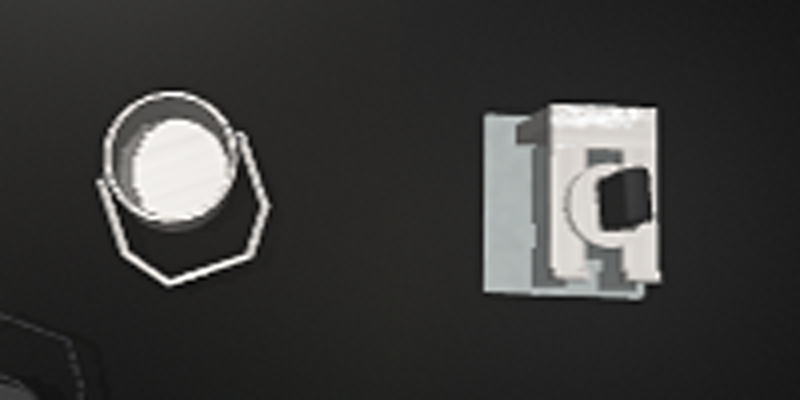

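View pics/cs.png

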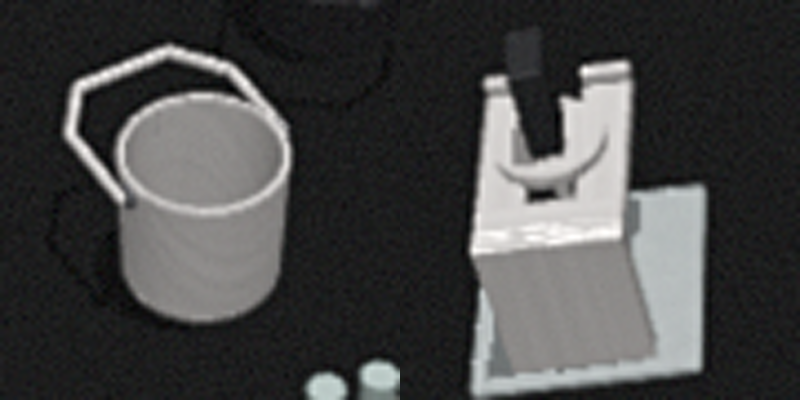

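View pics/cb.png

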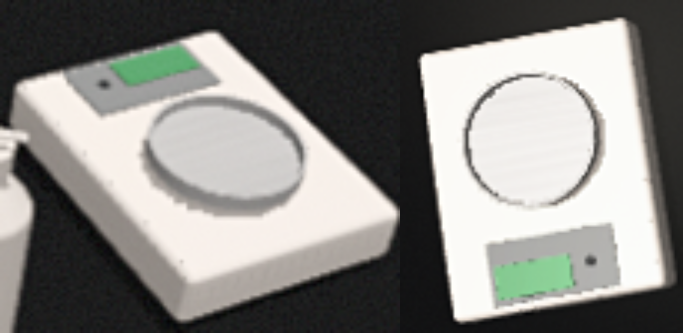

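```bash
python3 - <<'E'
from h import *
t=load('top0'); s=load('scene0')
T=lambda x,y:(250+x/4-.375,190+y/4-.375); S=lambda x,y:(280+x/4.444-.39,220+y/4.444-.39)
T2=lambda x,y:(410+(x-400)/4-.375,190+y/4-.375); S2=lambda x,y:(90+(x-400)/4.444-.39,235+y/4.444-.39)
for n,a,b in [('earL',T(100,181),S(285,128)),('earR',T(242,136),S(128,200)),('c1',T(126,252),S(232,70)),('c2',T(170,284),S(168,50)),('c3',T(250,255),S(80,85)),('c4',T(268,206),S(70,132)),('rimc',T(172,158),S(204,153))]:
    print(n,*[np.round(x,4) for x in tri(t,a,s,b)])
print('rim top view',onz(t,T(172,158),.07), 'scene',onz(s,S(204,153),.07))
# stand: prong top corners
for n,a,b in [('postR',T2(657,108),S2(478,250)),('postL',T2(549,104),S2(625,232)),('lipL',T2(553,281),S2(632,65)),('lipR',T2(658,281),S2(487,80))]:
    print(n,*[np.round(x,4) for x in tri(t,a,s,b)], onz(t,a,.088),onz(s,b,.088))
print('collar',onz(t,T2(605,207),.088),onz(s,S2(552,150),.088))
print('grip', tri(t,T2(625,198),s,S2(524,52)))
# balance
B=lambda x,y:(410+x*.3-.35,170+y*.3-.35); C=lambda x,y:(95+(x-400)*95/283-.33,210+y*112/333-.33)
print('pan',onz(t,C(532,140),.063),onz(s,B(226,153),.063))
for n,u in [('fl',(421,55)),('fr',(626,18)),('nr',(668,283)),('nl',(456,322))]: print(n,onz(t,C(*u),.045))
for n,cam,u,z in [('jar',t,(371,252),.12),('jar',s,(232,231),.12),('wash',t,(222,222),.12),('tip',t,(386,148),.075),('rack',t,(265,143),.097),('black',t,(247,298),.0),('green',t,(335,336),0)]: print(n,onz(cam,u,z))
E
```

```text
earL [0.55   0.0547 0.0633] 0.0004
earR [ 0.5775 -0.0244  0.0608] 0.0037
c1 [0.5092 0.0396 0.065 ] 0.0005
c2 [0.491  0.0141 0.0661] 0.0
c3 [ 0.5079 -0.0307  0.0676] 0.001
c4 [ 0.5361 -0.0407  0.0664] 0.0012
rimc [0.5631 0.014  0.068 ] 0.0007
rim top view [0.56269666 0.01365187 0.07      ] scene [0.56515285 0.01385652 0.07      ]
postR [ 0.5934 -0.4005  0.0837] 0.0018 [ 0.59268582 -0.39993363  0.088     ] [ 0.5980864  -0.39833761  0.088     ]
postL [ 0.5951 -0.3385  0.0834] 0.0001 [ 0.59427457 -0.33711735  0.088     ] [ 0.59965137 -0.33760507  0.088     ]
lipL [ 0.4937 -0.337   0.084 ] 0.0016 [ 0.49329469 -0.33663507  0.088     ] [ 0.4984753  -0.33539706  0.088     ]
lipR [ 0.4937 -0.3988  0.0864] 0.0022 [ 0.49361527 -0.39711221  0.088     ] [ 0.49506761 -0.39948363  0.088     ]
collar [ 0.53548677 -0.36775255  0.088     ] [ 0.54514296 -0.3691785   0.088     ]
grip (array([ 0.53489407, -0.36765413,  0.13402621]), np.float64(0.006957278662187372))
pan [0.49708521 0.36537414 0.063     ] [0.50834388 0.36244828 0.063     ]
fl [0.56520248 0.46424274 0.045     ]
fr [0.59582263 0.30127822 0.045     ]
nr [0.38877963 0.26050725 0.045     ]
nl [0.35648523 0.42535628 0.045     ]
jar [ 0.5067983  -0.15826539  0.12      ]
jar [ 0.51842806 -0.15814074  0.12      ]
wash [0.56996671 0.16652088 0.12      ]
tip [ 0.75522729 -0.20200382  0.075     ]
rack [0.75661445 0.07822793 0.097     ]
black [0.4059282  0.12259749 0.        ]
green [ 0.31756095 -0.08765671  0.        ]
```

Three pails: steel at top (230,294), black at (298,247), green at (336,334). The bare-steel one at (230,294) matches the description, and the crop confirms its grey metal and folded bail. The stand with the black grip is at (238,455) and the balance pan at (257,139).

Moving above the lifter now.

apply_moves:
  moves:
    - [[-1.5,-4.2,0],[0,0,0.8],1]
    - [[-3,-8.6,0],[0,0,1.6],1]
    - [[-4.65,-13.2,0],[0,0,2.5],1]
    - [[-4.65,-13.2,0],[0,0,2.5],1]
    - [[-4.65,-13.2,0],[0,0,2.5],1]
    - [[-4.65,-13.2,0],[0,0,2.5],1]
    - [[-4.65,-13.2,0],[0,0,2.5],1]
    - [[-4.65,-13.2,0],[0,0,2.5],1]
  force: 70

```text
t: 3.1
eef_pos: [0.5344, -0.3681, 0.3039]
tool_rot: [-0.0, -0.707, 0.708, -0.0]
contact_force: [-0.7, -0.4, 0.0]
gripper_width: 0.997
```

```bash
python3 - <<'E'
from h import *
c=snap('wrist','w1'); print(c['obs']['t'],c['obs']['eef_pos'],c['obs']['tool_rot'],c['obs']['joint_vel'].max(),c['obs']['q'])
E
```

```text
3.1 [ 0.53437169 -0.36805253  0.30388669] [-4.59278800e-04 -7.06619965e-01  7.07593113e-01 -3.31510765e-05] 0.020705239703166557 [ 0.49140902  0.43384654  0.02092904  1.62292136 -0.00892785  1.08511099
 -1.05760369]
```

View pics/w1.png

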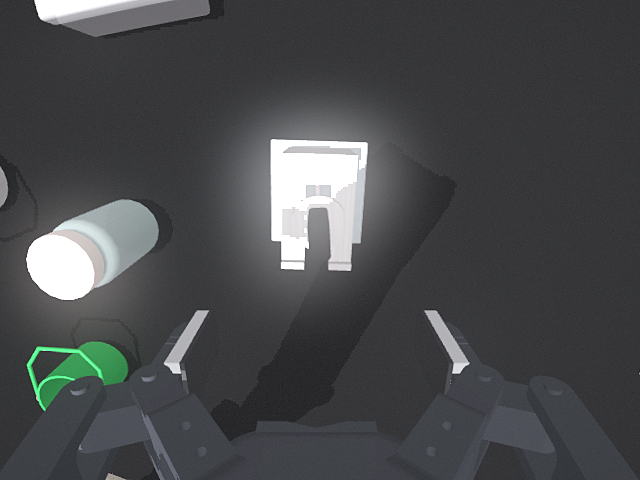

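```bash
python3 - <<'E'
from h import *
c=load('w1'); crop(c,'w1c',130,280,250,400,5) 
E
```

```text
(no output)
```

View pics/w1c.png

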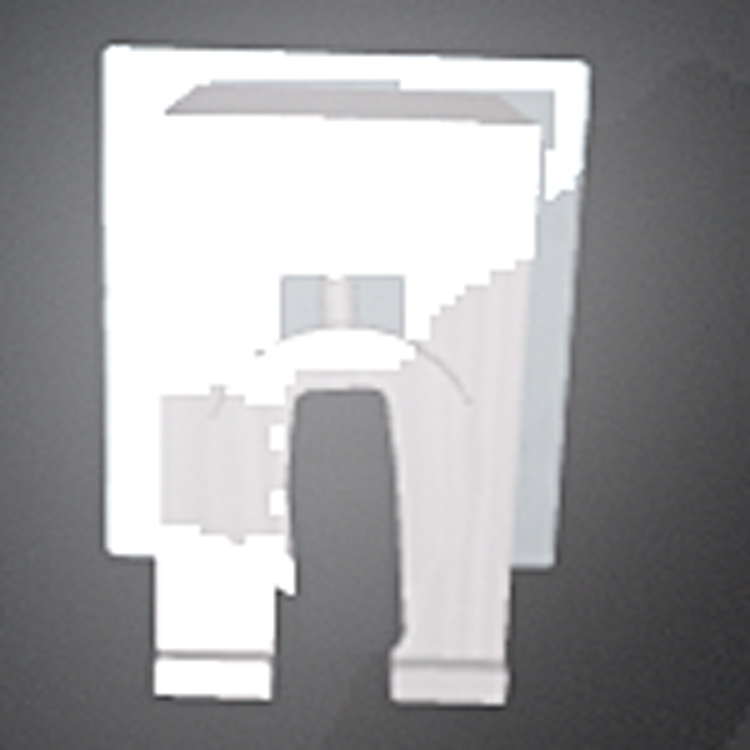

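```bash
python3 - <<'E'
from h import *
c=load('w1'); K=lambda x,y:(250+x/5-.4,130+y/5-.4)
for n,u,z in [('lipmid',(331,701),.088),('lipL',(154,698),.088),('lipR',(508,705),.088),('lipLinner',(272,655),.088),('postbL',(165,113),.088),('postbR',(538,124),.088),('b1',(105,45),.006),('b2',(590,62),.006),('b3',(553,567),.006),('b4',(105,555),.006),('blkL',(298,390),.138),('blkR',(383,390),.138),('blkmidlow',(345,640),.088),('toe',(340,300),.022),('collarback',(350,328),.088)]:
    print(n,np.round(onz(c,K(*u),z),4))
E
```

```text
lipmid [ 0.493  -0.3685  0.088 ]
lipL [ 0.4936 -0.3369  0.088 ]
lipR [ 0.4922 -0.4003  0.088 ]
lipLinner [ 0.5019 -0.3581  0.088 ]
postbL [ 0.5956 -0.342   0.088 ]
postbR [ 0.5938 -0.402   0.088 ]
b1 [ 0.6029 -0.3226  0.006 ]
b2 [ 0.5995 -0.4218  0.006 ]
b3 [ 0.49   -0.4184  0.006 ]
b4 [ 0.493 -0.318  0.006]
blkL [ 0.5618 -0.364   0.138 ]
blkR [ 0.5617 -0.3759  0.138 ]
blkmidlow [ 0.5047 -0.371   0.088 ]
toe [ 0.5532 -0.3705  0.022 ]
collarback [ 0.5605 -0.3718  0.088 ]
```

Seen from the wrist, the lifter's grip block runs from about (310,208) to (327,250) and the lips sit around row 270. That puts the lifter at (0.535, -0.370) with a yaw near -0.03. Descending to grasp.

apply_moves:
  moves:
    - [[0.08,0,2],[0,0,0.15],1]
    - [[0.08,0,4],[0,0,0.15],1]
    - [[0.08,0,5.4],[0,0,0.15],1]
    - [[0.08,0,5.4],[0,0,0.15],1]
    - [[0.08,0,5.4],[0,0,0.15],-1]
    - [[0.08,0,5.4],[0,0,0.15],-1]
    - [[0.08,0,5.4],[0,0,0.15],-1]
    - [[0.08,0,5.4],[0,0,0.15],-1]
    - [[0.08,0,5.4],[0,0,0.15],-1]
    - [[0.08,0,5.4],[0,0,0.15],-1]
  force: 80

```text
t: 4.4
eef_pos: [0.5355, -0.3695, 0.17]
tool_rot: [0.0, -0.698, 0.716, -0.001]
contact_force: [-1.7, 0.8, 6.2]
gripper_width: 0.177
```

apply_moves:
  moves:
    - [[0,0,-0.4],[0,0,0],-1]
    - [[0,0,-0.7],[0,0,0],-1]
    - [[0,0,-0.7],[0,0,0],-1]
    - [[0,1,-0.7],[0,0,0],-1]
    - [[0,2,-0.7],[0,0,0],-1]
    - [[0,3,-0.7],[0,0,0],-1]
    - [[0,3.5,-0.7],[0,0,0],-1]
    - [[0,3.5,-0.7],[0,0,0],-1]

```text
t: 5.4
eef_pos: [0.4471, -0.3671, 0.1865]
tool_rot: [-0.0, -0.697, 0.717, 0.0]
contact_force: [0.2, 0.2, -1.2]
gripper_width: 0.176
```

```bash
python3 - <<'E'
from h import *
c=snap('wrist','w2');s=snap('scene','s2');  o=c['obs'];print(o['t'],o['eef_pos'],o['tool_rot'],o['contact_force'])
a=s['color'][200:340,60:200,::-1]
cv2.imwrite('pics/w2c.png',np.hstack([cv2.resize(c['color'][100:480,160:460,::-1],(474,600)),cv2.resize(a,(320,320)).repeat(1,0) if 0 else np.vstack([cv2.resize(a,(320,320)),np.zeros((280,320,3),np.uint8)])]))
E
```

```text
5.4 [ 0.44708861 -0.36710532  0.18645243] [-3.20272374e-05 -6.97241465e-01  7.16836339e-01  2.66179312e-05] [ 0.23663199  0.15039634 -1.21221755]
```

View pics/w2c.png

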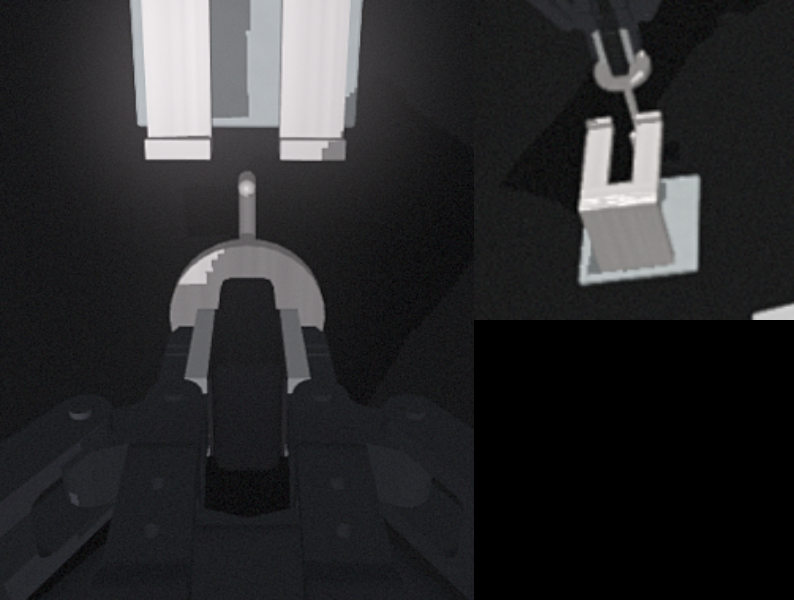

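apply_moves:
  moves:
    - [[0,0,-2],[0,0,0],-1]
    - [[-1,0,-4],[0,0,0],-1]
    - [[-3.2,0.16,-4.5],[0,0,-0.5],-1]
    - [[-5.4,0.16,-4.5],[0,0,-1],-1]
    - [[-7.6,0.16,-4.5],[0,0,-1.5],-1]
    - [[-9.8,0.16,-4.5],[0,0,-2.1],-1]
    - [[-12,0.16,-4.5],[0,0,-2.1],-1]
    - [[-13.67,0.16,-4.5],[0,0,-2.1],-1]
    - [[-13.67,0.16,-4.5],[0,0,-2.1],-1]
    - [[-13.67,0.16,-4.5],[0,0,-2.1],-1]

```text
t: 6.75
eef_pos: [0.4532, -0.0253, 0.299]
tool_rot: [-0.0, 0.817, -0.577, 0.0]
contact_force: [-0.1, -0.8, -1.7]
gripper_width: 0.18
```

```bash
python3 - <<'E'
from h import *
c=snap('wrist','w3'); o=c['obs'];print(o['t'],o['eef_pos'],o['tool_rot'],o['contact_force'])
u=np.array([np.cos(.345),np.sin(.345)]);v=np.array([-u[1],u[0]])
p=np.array([.5637,.0146]); pts=[np.r_[p-.068*u+v*k,.067] for k in(-.024,0,.024)]+[np.r_[p+v*k,.063] for k in(-.042,.042)]+[np.r_[p+.038*(u*np.cos(a)+v*np.sin(a)),.07] for a in np.arange(0,6.2,.3)]
im=c['color'][:,:,::-1].copy()
for a in proj(c,pts): cv2.circle(im,(int(round(a[0])),int(round(a[1]))),1,(0,0,255),-1)
cv2.imwrite('pics/w3o.png',im)
E
```

```text
6.75 [ 0.45322153 -0.02529882  0.29902524] [-4.71319359e-05  8.16630452e-01 -5.77160856e-01  2.23293241e-04] [-0.07909123 -0.84214449 -1.71027395]
```

View pics/w3o.png

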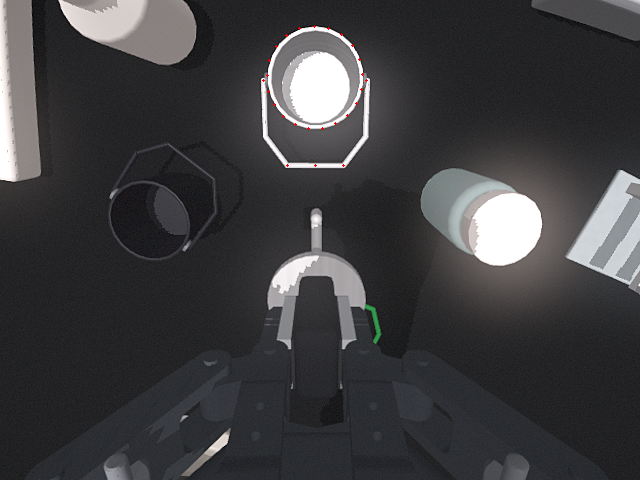

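The overlay matches the pail, with the bail top at (165,315) and the toe at (215,316) aligned with it. Lowering, then moving the toe in under the wire.

apply_moves:
  moves:
    - [[0,0,1.5],[0,0,0],-1]
    - [[0,0,3],[0,0,0],-1]
    - [[0,0,4.24],[0,0,0],-1]
    - [[0,0,4.24],[0,0,0],-1]
    - [[0,-0.5,4.24],[0,0,0],-1]
    - [[0,-1,4.24],[0,0,0],-1]
    - [[0,-1.46,4.24],[0,0,0],-1]
    - [[0,-1.46,4.24],[0,0,0],-1]
    - [[0,-1.46,4.24],[0,0,0],-1]

```text
t: 7.92
eef_pos: [0.4869, -0.013, 0.1929]
tool_rot: [0.0, 0.817, -0.577, -0.0]
contact_force: [-0.6, 0.3, -1.7]
gripper_width: 0.176
```

```bash
python3 - <<'E'
from h import *
c=snap('wrist','w4'); s=snap('scene','s4'); o=c['obs'];print(o['t'],o['eef_pos'],o['tool_rot'],o['contact_force'])
cv2.imwrite('pics/w4c.png',np.hstack([cv2.resize(c['color'][0:300,200:440,::-1],(400,500)),cv2.resize(s['color'][180:300,270:366,::-1],(400,500))]))
E
```

```text
7.925 [ 0.48685426 -0.01299964  0.19288354] [ 2.03224087e-04  8.16532889e-01 -5.77298862e-01 -1.52071903e-04] [-0.55447749  0.29146771 -1.73001099]
```

View pics/w4c.png

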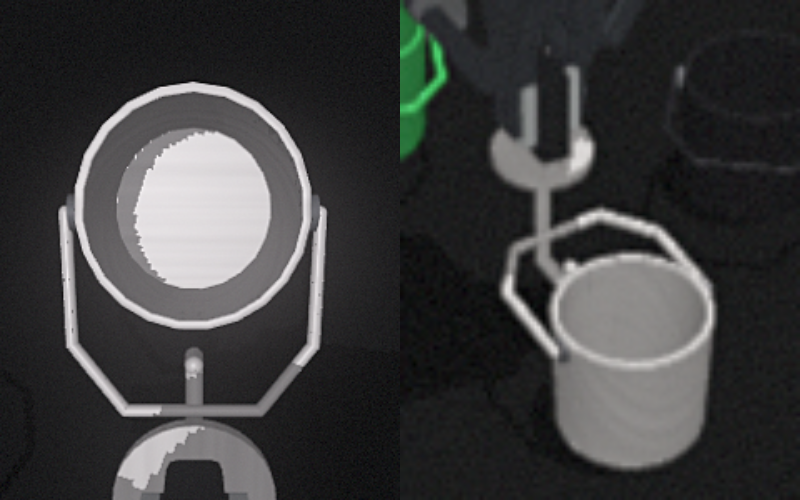

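apply_moves:
  moves:
    - [[0,0,-0.6],[0,0,0],-1]
    - [[0,-0.05,-1.1],[0,0,0],-1]
    - [[0,-0.14,-1.57],[0,0,0],-1]
    - [[0,-0.34,-1.95],[0,0,0],-1]
    - [[0,-0.58,-2.3],[0,0,0],-1]
    - [[0,-0.9,-2.62],[0,0,0],-1]
    - [[0,-1.25,-2.9],[0,0,0],-1]
    - [[0,-1.25,-2.9],[0,0,0],-1]
    - [[0,-1.25,-2.9],[0,0,0],-1]

```text
t: 9.15
eef_pos: [0.5164, -0.0026, 0.2651]
tool_rot: [0.0, 0.817, -0.577, -0.0]
contact_force: [-0.3, 0.2, -1.0]
gripper_width: 0.172
```

```bash
python3 - <<'E'
from h import *
c=snap('wrist','w5'); s=snap('scene','s5'); o=c['obs'];print(o['t'],o['eef_pos'],o['tool_rot'],o['contact_force'])
cv2.imwrite('pics/w5c.png',np.hstack([cv2.resize(c['color'][0:300,200:440,::-1],(400,500)),cv2.resize(s['color'][180:300,270:366,::-1],(400,500))]))
E
```

```text
9.15 [ 0.51637386 -0.00258522  0.26505065] [ 2.34522160e-04  8.16511737e-01 -5.77328720e-01 -2.78455578e-04] [-0.3037112   0.21286604 -1.03972522]
```

View pics/w5c.png

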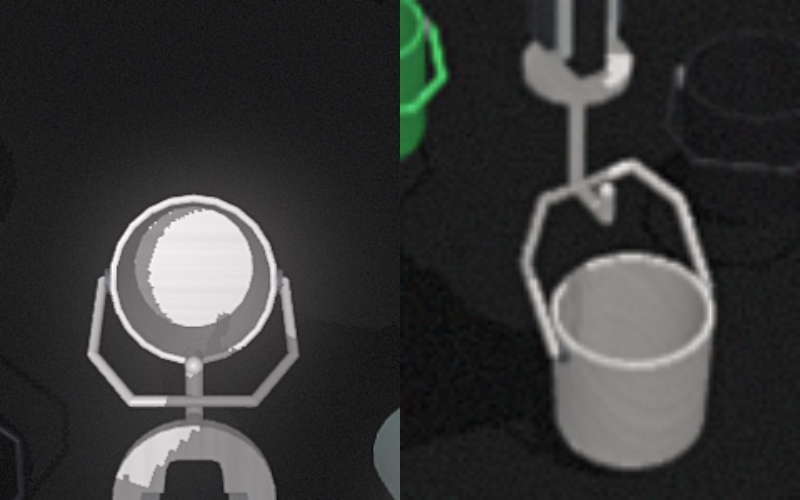

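apply_moves:
  moves:
    - [[0,-0.28,-0.12],[0,0,0],-1]
    - [[0,-0.55,-0.23],[0,0,0],-1]
    - [[0,-0.8,-0.31],[0,0,0],-1]
    - [[0,-1.06,-0.37],[0,0,0],-1]
    - [[0,-1.32,-0.4],[0,0,0],-1]
    - [[0,-1.59,-0.43],[0,0,0],-1]
    - [[0,-1.79,-0.43],[0,0,0],-1]
    - [[0,-1.79,-0.43],[0,0,0],-1]
    - [[0,-1.79,-0.43],[0,0,0],-1]

```text
t: 10.38
eef_pos: [0.5586, 0.0123, 0.2761]
tool_rot: [0.0, 0.816, -0.577, -0.0]
contact_force: [-0.2, -0.5, -2.2]
gripper_width: 0.178
```

```bash
python3 - <<'E'
from h import *
c=snap('wrist','w6'); s=snap('scene','s6'); o=c['obs'];print(o['t'],o['eef_pos'],o['tool_rot'],o['contact_force'])
u=np.array([np.cos(.345),np.sin(.345)]);v=np.array([-u[1],u[0]])
p=np.array([.5637,.0146]); 
im=s['color'][:,:,::-1].copy()
for k in (-.024,0,.024):
    a=proj(s,np.r_[p+v*k,.131])[0]; cv2.circle(im,(int(round(a[0])),int(round(a[1]))),0,(0,0,255),-1)
iw=c['color'][:,:,::-1].copy()
for k in (-.024,0,.024):
    a=proj(c,np.r_[p+v*k,.131])[0]; cv2.circle(iw,(int(round(a[0])),int(round(a[1]))),0,(0,0,255),-1)
cv2.imwrite('pics/w6c.png',np.hstack([cv2.resize(iw[150:400,220:420],(400,500)),cv2.resize(im[180:300,270:366],(400,500))]))
E
```

```text
10.375 [0.55863922 0.01230834 0.27605381] [ 7.50356357e-05  8.16484043e-01 -5.77367991e-01 -6.62387543e-05] [-0.23623945 -0.47169686 -2.15236331]
```

View pics/w6c.png

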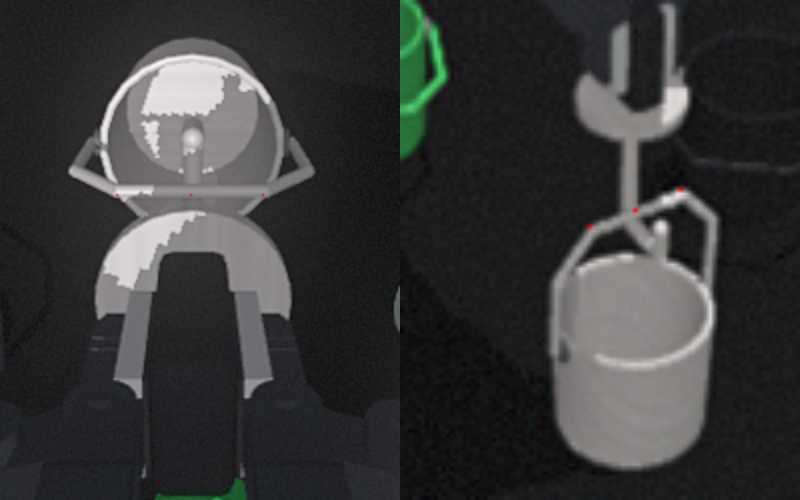

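The bail is upright and matches the predicted points. Lifting gently.

apply_moves:
  moves:
    - [[0,0,-0.1],[0,0,0],-1]
    - [[0,0,-0.2],[0,0,0],-1]
    - [[0,0,-0.35],[0,0,0],-1]
    - [[0,0,-0.6],[0,0,0],-1]
    - [[0,0,-1],[0,0,0],-1]
    - [[0,0,-1.6],[0,0,0],-1]
    - [[0,0,-2.3],[0,0,0],-1]
    - [[0,0,-3.1],[0,0,0],-1]
    - [[0,0,-3.9],[0,0,0],-1]
    - [[0,0,-4.7],[0,0,0],-1]
    - [[0,0,-5.4],[0,0,0],-1]
    - [[0,0,-5.9],[0,0,0],-1]
    - [[0,0,-6.2],[0,0,0],-1]
    - [[0,0,-6.2],[0,0,0],-1]

```text
t: 12.22
eef_pos: [0.5588, 0.0124, 0.4314]
tool_rot: [-0.0, 0.816, -0.577, 0.0]
contact_force: [0.0, -0.2, -4.0]
gripper_width: 0.179
```

```bash
python3 - <<'E'
from h import *
c=snap('wrist','w7'); s=snap('scene','s7'); o=c['obs'];print(o['t'],o['eef_pos'],o['tool_rot'],o['contact_force'])
cv2.imwrite('pics/w7c.png',np.hstack([cv2.resize(c['color'][150:400,220:420,::-1],(400,500)),cv2.resize(s['color'][100:300,250:410,::-1],(400,500))]))
E
```

```text
12.225 [0.55884671 0.01236976 0.43142744] [-1.50605638e-04  8.16486173e-01 -5.77364940e-01  1.82493124e-04] [ 0.01179562 -0.1554529  -4.02256338]
```

View pics/w7c.png

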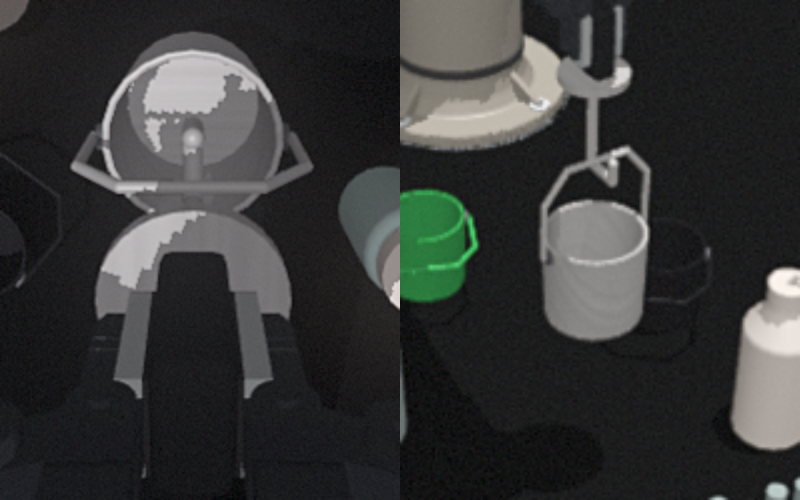

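apply_moves:
  moves:
    - [[-0.4,0.1,0],[0,0,0],-1]
    - [[-1.3,0.36,0],[0,0,0],-1]
    - [[-2.4,0.67,0],[0,0,0],-1]
    - [[-3.6,1.0,0],[0,0,0],-1]
    - [[-4.75,1.32,0],[0,0,0],-1]
    - [[-5.9,1.6,0],[0,0,0],-1]
    - [[-7.0,1.65,0],[0,0,0],-1]
    - [[-8.1,1.3,0],[0,0,0],-1]
    - [[-9.1,0.75,0],[0,0,0],-1]
    - [[-10,0.2,0],[0,0,0],-1]
    - [[-10.9,-0.3,0],[0,0,0],-1]
    - [[-11.8,-0.8,0],[0,0,0],-1]
    - [[-12.6,-1.3,0],[0,0,0],-1]
    - [[-13.3,-1.7,0],[0,0,0],-1]
    - [[-13.8,-2,0],[0,0,0],-1]
    - [[-14.1,-2.19,0],[0,0,0],-1]
    - [[-14.1,-2.19,0],[0,0,0],-1]
    - [[-14.1,-2.19,0],[0,0,0],-1]

```text
t: 14.58
eef_pos: [0.4932, 0.3621, 0.4311]
tool_rot: [0.0, 0.816, -0.578, 0.0]
contact_force: [0.7, -0.3, -4.3]
gripper_width: 0.178
```

```bash
python3 - <<'E'
from h import *
c=snap('wrist','w8'); s=snap('scene','s8'); t=snap('top','t8'); o=c['obs'];print(o['t'],o['eef_pos'],o['tool_rot'],o['contact_force'],o['q'])
iw=c['color'][:,:,::-1].copy()
for a in proj(c,[[.498+.05*np.cos(a),.3655+.05*np.sin(a),.063] for a in np.arange(0,6.2,.1)]): cv2.circle(iw,(int(round(a[0])),int(round(a[1]))),1,(0,0,255),-1)
cv2.imwrite('pics/w8c.png',np.hstack([cv2.resize(iw,(533,400)),cv2.resize(s['color'][60:300,380:540,::-1],(267,400))]))
E
```

```text
14.575 [0.49317397 0.36207233 0.43112238] [ 3.09734544e-04  8.16177170e-01 -5.77801564e-01  2.90226147e-04] [ 0.67243798 -0.27474693 -4.27015147] [-0.37049776  0.32394582 -0.47972189  1.5200715   0.15233655  1.33522166
 -2.09665205]
```

View pics/w8c.png

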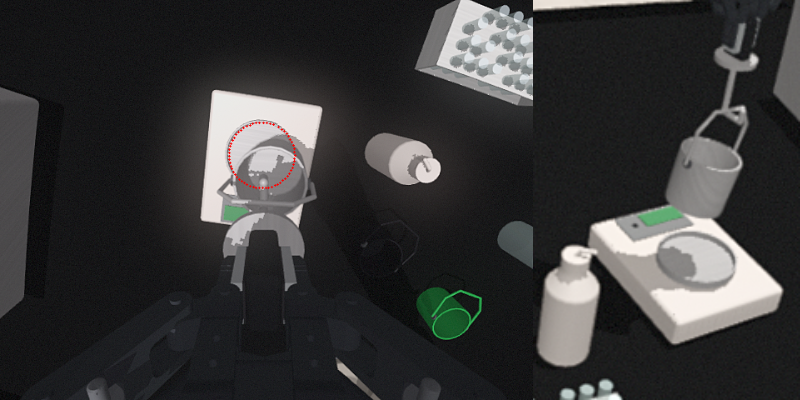

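```bash
python3 - <<'E'
from h import *
c=snap('wrist','w9');s=snap('scene','s9')
iw=c['color'][:,:,::-1].copy()
for a in proj(c,[[.498+.05*np.cos(a),.3655+.05*np.sin(a),.063] for a in np.arange(0,6.2,.1)]): cv2.circle(iw,(int(round(a[0])),int(round(a[1]))),0,(0,0,255),-1)
cv2.imwrite('pics/w9c.png',np.hstack([cv2.resize(iw[100:300,230:400],(510,600),interpolation=cv2.INTER_CUBIC),cv2.resize(s['color'][110:310,410:506,::-1],(288,600))]))
E
```

```text
(no output)
```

View pics/w9c.png

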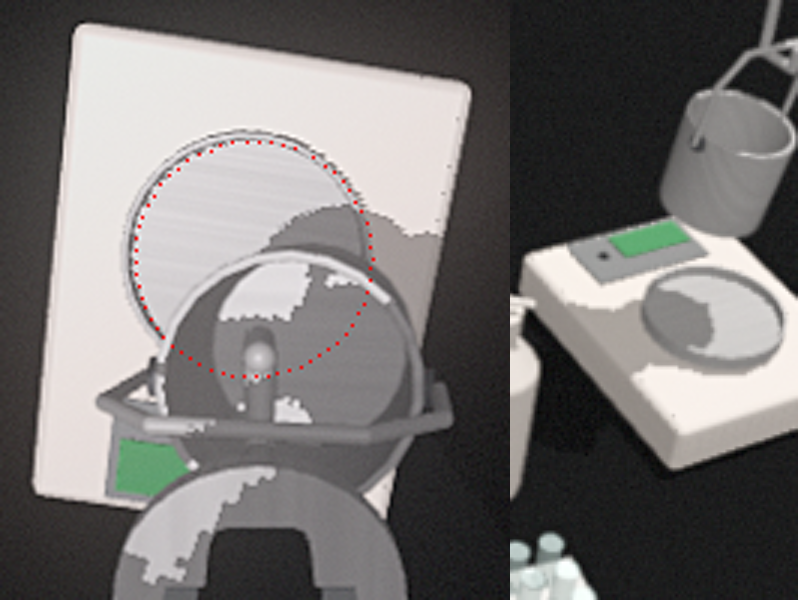

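apply_moves:
  moves:
    - [[-0.05,-0.03,0.2],[0,0,0],-1]
    - [[-0.1,-0.06,0.6],[0,0,0],-1]
    - [[-0.17,-0.08,1.1],[0,0,0],-1]
    - [[-0.17,-0.08,1.6],[0,0,0],-1]
    - [[-0.17,-0.08,2.0],[0,0,0],-1]
    - [[-0.17,-0.08,2.3],[0,0,0],-1]
    - [[-0.17,-0.08,2.4],[0,0,0],-1]
    - [[-0.17,-0.08,2.4],[0,0,0],-1]
    - [[-0.17,-0.08,2.4],[0,0,0],-1]
    - [[-0.17,-0.08,2.4],[0,0,0],-1]

```text
t: 16.08
eef_pos: [0.4935, 0.3675, 0.3715]
tool_rot: [-0.0, 0.816, -0.577, 0.0]
contact_force: [0.4, -0.2, -3.8]
gripper_width: 0.178
```

```bash
python3 - <<'E'
from h import *
c=snap('wrist','w10');s=snap('scene','s10'); o=c['obs'];print(o['t'],o['eef_pos'],o['contact_force'])
iw=c['color'][:,:,::-1].copy()
for a in proj(c,[[.4992+.053*np.cos(a),.3686+.053*np.sin(a),.063] for a in np.arange(0,6.2,.1)]): cv2.circle(iw,(int(round(a[0])),int(round(a[1]))),0,(0,0,255),-1)
cv2.imwrite('pics/w10c.png',np.hstack([cv2.resize(iw[100:300,230:400],(450,529),interpolation=cv2.INTER_CUBIC),cv2.resize(s['color'][120:270,410:510,::-1],(350,529))]))
E
```

```text
16.075 [0.49346989 0.36752971 0.37147859] [ 0.44254488 -0.1624357  -3.83303104]
```

View pics/w10c.png

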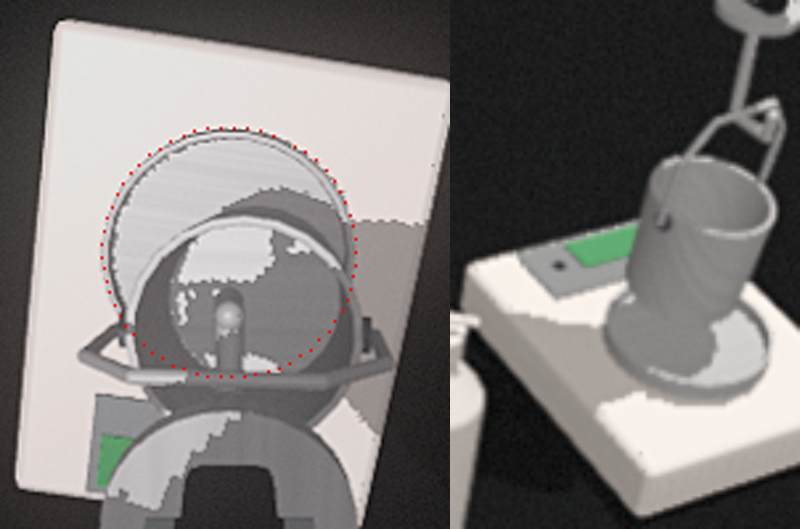

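apply_moves:
  moves:
    - [[0,0,0.2],[0,0,0],-1]
    - [[0,0,0.35],[0,0,0],-1]
    - [[0,0,0.35],[0,0,0],-1]
    - [[0,0,0.35],[0,0,0],-1]
    - [[0,0,0.35],[0,0,0],-1]
    - [[0,0,0.35],[0,0,0],-1]

```text
t: 16.92
eef_pos: [0.4934, 0.3677, 0.3625]
tool_rot: [-0.0, 0.816, -0.577, 0.0]
contact_force: [0.9, -0.2, -4.3]
gripper_width: 0.178
```

```bash
python3 - <<'E'
from h import *
for i in range(3):
    c=snap('wrist','w11_%d'%i); get_obs(); o=c['obs']; print(o['t'],o['eef_pos'],o['contact_force'],o['torque'])
    if i<2: read_camera('top');read_camera('top');read_camera('top')
ims=[cv2.resize(load('w11_%d'%i)['color'][130:270,240:380,::-1],(400,400),interpolation=cv2.INTER_CUBIC) for i in (0,2)]
cv2.imwrite('pics/w11c.png',np.hstack(ims))
E
```

```text
16.925 [0.49338633 0.36766437 0.36251002] [ 0.91303677 -0.18349798 -4.27476814] [0.01315678 0.03343773 0.04589496]
17.125 [0.49343573 0.36770506 0.36253019] [ 0.24384428  0.18426188 -3.66594051] [ 0.01214902 -0.04857443  0.01850091]
17.325 [0.49338628 0.36750845 0.36237717] [-0.56568553  0.16872709 -4.35038675] [-0.05480463  0.05593211  0.00608072]
```

View pics/w11c.png

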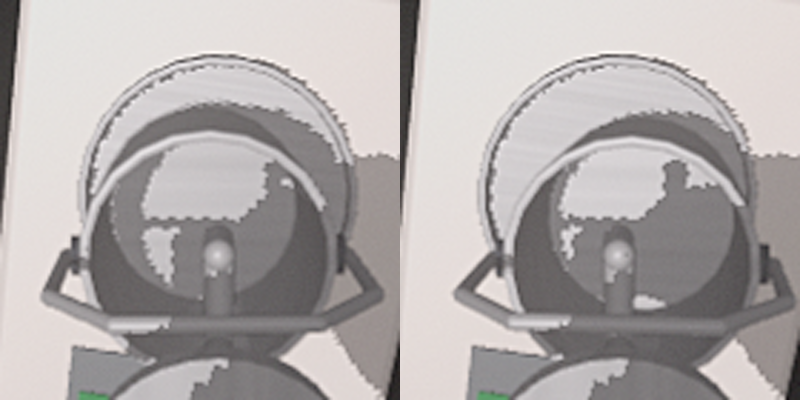

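apply_moves:
  moves:
    - [[0,0,0],[0,0,0],-1]
    - [[0,0,0],[0,0,0],-1]
    - [[0,0,0],[0,0,0],-1]
    - [[0,0,0],[0,0,0],-1]
    - [[0,0,0],[0,0,0],-1]
    - [[0,0,0],[0,0,0],-1]
    - [[0,0,0],[0,0,0],-1]
    - [[0,0,0],[0,0,0],-1]
    - [[0,0,0],[0,0,0],-1]
    - [[0,0,0],[0,0,0],-1]
    - [[0,0,0],[0,0,0],-1]
    - [[0,0,0],[0,0,0],-1]
    - [[0,0,0],[0,0,0],-1]
    - [[0,0,0],[0,0,0],-1]
    - [[0,0,0],[0,0,0],-1]
    - [[0,0,0],[0,0,0],-1]

```text
t: 19.38
eef_pos: [0.4934, 0.3676, 0.3624]
tool_rot: [0.0, 0.816, -0.577, 0.0]
contact_force: [0.4, -0.2, -3.6]
gripper_width: 0.177
```

```bash
python3 - <<'E'
from h import *
for i in range(4):
    c=snap('wrist','w12_%d'%i); o=c['obs']; print(o['t'])
    if i<3: read_camera('top');read_camera('top')
ims=[cv2.resize(load('w12_%d'%i)['color'][150:270,260:380,::-1],(200,200),interpolation=cv2.INTER_CUBIC) for i in range(4)]
cv2.imwrite('pics/w12c.png',np.hstack(ims))
E
```

```text
19.375
19.525
19.675
19.825
```

View pics/w12c.png

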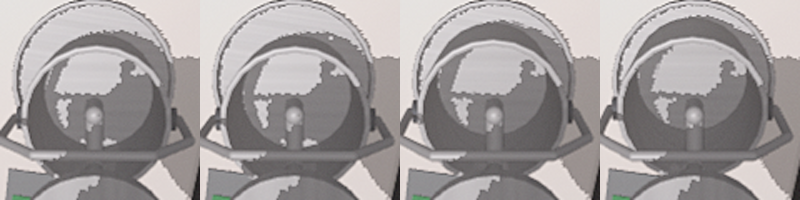

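apply_moves:
  moves:
    - [[0,0,0.15],[0,0,0],-1]
    - [[0,0,0.35],[0,0,0],-1]
    - [[0,0,0.55],[0,0,0],-1]
    - [[0,0,0.75],[0,0,0],-1]
    - [[0,0,0.9],[0,0,0],-1]
    - [[0,0,0.98],[0,0,0],-1]
    - [[0,0,1.04],[0,0,0],-1]
    - [[0,0,1.1],[0,0,0],-1]
    - [[0,0,1.16],[0,0,0],-1]
    - [[0,0,1.22],[0,0,0],-1]
    - [[0,0,1.28],[0,0,0],-1]
    - [[0,0,1.34],[0,0,0],-1]
    - [[0,0,1.34],[0,0,0],-1]
    - [[0,0,1.34],[0,0,0],-1]

```text
t: 21.62
eef_pos: [0.4934, 0.3676, 0.3289]
tool_rot: [-0.0, 0.816, -0.577, 0.0]
contact_force: [0.3, -0.4, -1.7]
gripper_width: 0.176
```

```bash
python3 - <<'E'
from h import *
c=snap('wrist','w13');s=snap('scene','s13'); o=c['obs'];print(o['t'],o['eef_pos'],o['contact_force'])
iw=c['color'][:,:,::-1].copy()
cv2.imwrite('pics/w13c.png',np.hstack([cv2.resize(iw[100:300,230:400],(450,529),interpolation=cv2.INTER_CUBIC),cv2.resize(s['color'][120:270,410:510,::-1],(350,529))]))
E
```

```text
21.625 [0.49338004 0.367646   0.32894705] [ 0.34275562 -0.40153276 -1.70171069]
```

View pics/w13c.png

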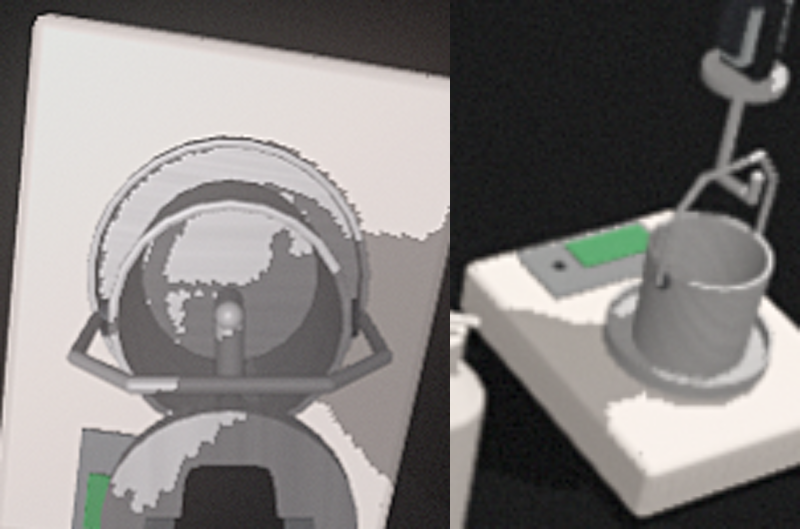

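apply_moves:
  moves:
    - [[0,0,0.2],[0,0,0],-1]
    - [[0,0,0.4],[0,0,0],-1]
    - [[0,0,0.62],[0,0,0],-1]
    - [[0,0,0.62],[0,0,0],-1]
    - [[0,0,0.62],[0,0,0],-1]

```text
t: 22.35
eef_pos: [0.4934, 0.3676, 0.3134]
tool_rot: [-0.0, 0.816, -0.577, -0.0]
contact_force: [-1.5, 0.0, -1.4]
gripper_width: 0.175
```

```bash
python3 - <<'E'
from h import *
c=snap('wrist','w14');s=snap('scene','s14'); o=c['obs'];print(o['t'],o['eef_pos'],o['contact_force'])
iw=c['color'][:,:,::-1].copy()
cv2.imwrite('pics/w14c.png',np.hstack([cv2.resize(iw[100:300,230:400],(450,529),interpolation=cv2.INTER_CUBIC),cv2.resize(s['color'][140:230,450:510,::-1],(350,529))]))
E
```

```text
22.35 [0.49341234 0.36762815 0.31341258] [-1.51104042  0.02989553 -1.36600193]
```

View pics/w14c.png

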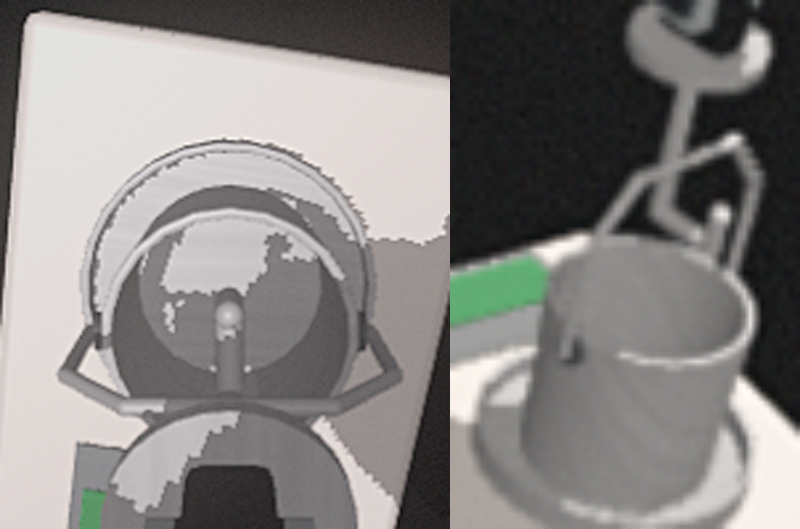

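apply_moves:
  moves:
    - [[0,0.25,0.62],[0,0,0],-1]
    - [[0,0.6,0.62],[0,0,0],-1]
    - [[0,1.0,0.62],[0,0,0],-1]
    - [[0,1.4,0.62],[0,0,0],-1]
    - [[0,1.9,0.62],[0,0,0],-1]
    - [[0,2.6,0.62],[0,0,0],-1]
    - [[0,2.6,0.62],[0,0,0],-1]

```text
t: 23.32
eef_pos: [0.4306, 0.3457, 0.2981]
tool_rot: [0.0, 0.817, -0.577, 0.0]
contact_force: [0.5, -0.4, -1.9]
gripper_width: 0.176
```

```bash
python3 - <<'E'
from h import *
c=snap('wrist','w15');s=snap('scene','s15'); o=c['obs'];print(o['t'],o['eef_pos'],o['contact_force'],o['tool_rot'])
iw=c['color'][:,:,::-1].copy()
cv2.imwrite('pics/w15c.png',np.hstack([cv2.resize(iw[0:300,200:430],(410,535),interpolation=cv2.INTER_CUBIC),cv2.resize(s['color'][120:270,410:510,::-1],(350,535))]))
E
```

```text
23.325 [0.43060453 0.34566602 0.29812263] [ 0.46165346 -0.35707242 -1.90326822] [ 1.83492621e-04  8.16853153e-01 -5.76845620e-01  1.54067124e-04]
```

View pics/w15c.png

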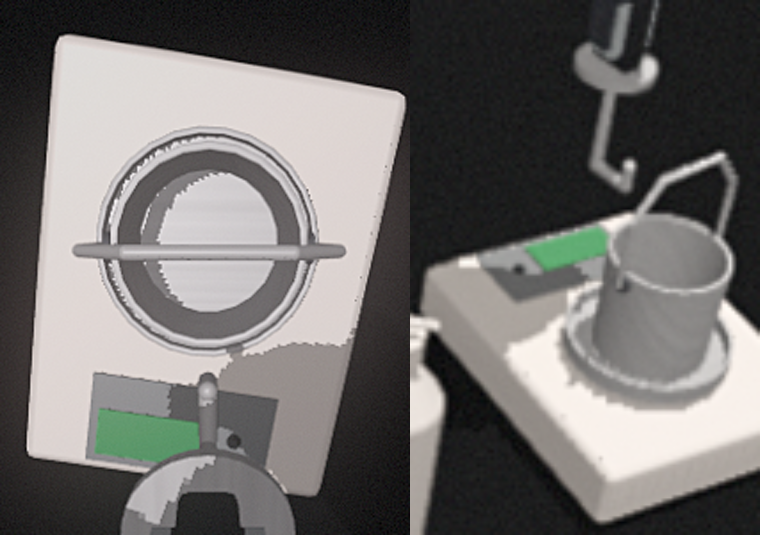

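apply_moves:
  moves:
    - [[0,0,-0.8],[0,0,0],-1]
    - [[0.6,0.1,-1.5],[0,0,0],-1]
    - [[2,0.4,-1.5],[0,0,0.2],-1]
    - [[4,0.85,-1.5],[0,0,0.4],-1]
    - [[6,1.3,-1.5],[0,0,0.6],-1]
    - [[8,1.75,-1.5],[0,0,0.8],-1]
    - [[10,2.2,-1.5],[0,0,1],-1]
    - [[12,2.6,-1.5],[0,0,1.1],-1]
    - [[14,3.1,-1.5],[0,0,1.2],-1]
    - [[16,3.9,-1.5],[0,0,1.4],-1]
    - [[18,4.8,-1.5],[0,0,1.6],-1]
    - [[20,5.7,-1.5],[0,0,1.7],-1]
    - [[22,6.6,-1.5],[0,0,1.8],-1]
    - [[24,7.5,-1.5],[0,0,2],-1]
    - [[25.7,8.25,-1.5],[0,0,2.1],-1]
    - [[27.1,8.9,-1.5],[0,0,2.1],-1]
    - [[27.1,8.9,-1.5],[0,0,2.1],-1]
    - [[27.1,8.9,-1.5],[0,0,2.1],-1]

```text
t: 25.68
eef_pos: [0.4485, -0.3665, 0.3351]
tool_rot: [0.0, -0.698, 0.716, 0.0]
contact_force: [0.7, -0.3, -0.4]
gripper_width: 0.182
```

```bash
python3 - <<'E'
from h import *
o=get_obs();print(o['t'],o['eef_pos'],o['contact_force'],o['tool_rot'])
E
```

```text
25.675 [ 0.44853088 -0.36650995  0.33514174] [ 0.70260333 -0.30676614 -0.39235451] [ 2.19374272e-04 -6.97694499e-01  7.16395326e-01  2.74895539e-04]
```

apply_moves:
  moves:
    - [[0.02,0.05,1.5],[0,0,0],-1]
    - [[0.02,0.05,3],[0,0,0],-1]
    - [[0.02,0.05,4.5],[0,0,0],-1]
    - [[0.02,0.05,5.6],[0,0,0],-1]
    - [[0.02,0.05,5.88],[0,0,0],-1]
    - [[0.02,0.05,5.88],[0,0,0],-1]
    - [[0.02,0.05,5.88],[0,0,0],-1]

```text
t: 26.55
eef_pos: [0.4477, -0.3677, 0.1899]
tool_rot: [0.0, -0.698, 0.716, -0.001]
contact_force: [-0.1, 0.3, -0.6]
gripper_width: 0.176
```

```bash
python3 - <<'E'
from h import *
c=snap('wrist','w16'); o=c['obs'];print(o['t'],o['eef_pos'],o['contact_force'],o['tool_rot'])
a=load('w2')
cv2.imwrite('pics/w16c.png',np.hstack([cv2.resize(x['color'][0:300,200:440,::-1],(400,500)) for x in (a,c)]))
E
```

```text
26.55 [ 0.44772134 -0.36766949  0.18985505] [-0.11550435  0.3424756  -0.63141792] [ 3.14926510e-04 -6.97745382e-01  7.16344768e-01 -1.20695713e-03]
```

View pics/w16c.png

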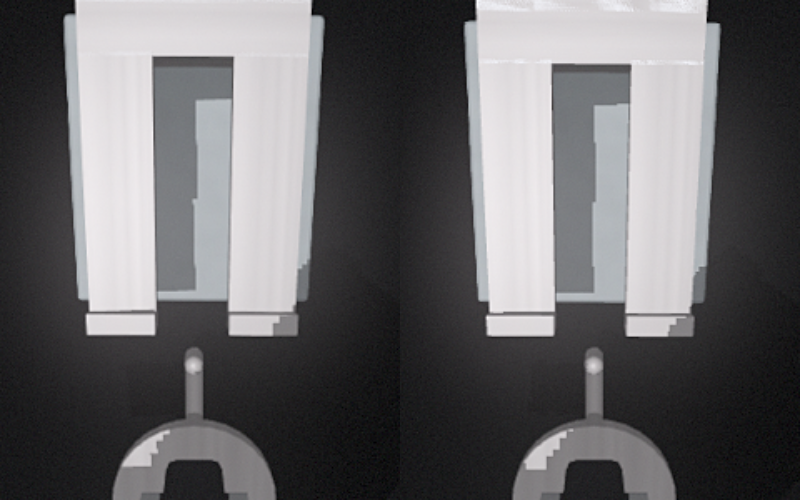

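apply_moves:
  moves:
    - [[-0.02,-0.8,0],[0,0,0],-1]
    - [[-0.02,-1.7,0],[0,0,0],-1]
    - [[-0.02,-2.6,0],[0,0,0],-1]
    - [[-0.02,-3.3,0],[0,0,0],-1]
    - [[-0.02,-3.5,0],[0,0,0],-1]
    - [[-0.02,-3.5,0],[0,0,0],-1]
    - [[-0.02,-3.5,0.4],[0,0,0],-1]
    - [[-0.02,-3.5,0.7],[0,0,0],-1]
    - [[-0.02,-3.5,0.8],[0,0,0],-1]
    - [[-0.02,-3.5,0.8],[0,0,0],-1]
    - [[-0.02,-3.5,0.8],[0,0,0],-1]

```text
t: 27.98
eef_pos: [0.5335, -0.3695, 0.1699]
tool_rot: [-0.0, -0.697, 0.717, 0.0]
contact_force: [-6.4, 3.5, 14.5]
gripper_width: 0.178
```

```bash
python3 - <<'E'
from h import *
c=snap('wrist','w17'); s=snap('scene','s17'); o=c['obs'];print(o['t'],o['eef_pos'],o['contact_force'],o['tool_rot'])
cv2.imwrite('pics/w17c.png',np.hstack([cv2.resize(c['color'][100:400,200:440,::-1],(400,500)),cv2.resize(s['color'][210:330,80:176,::-1],(400,500))]))
E
```

```text
27.975 [ 0.53352603 -0.3695179   0.16992491] [-6.38105933  3.54314778 14.54887551] [-1.89945204e-04 -6.97290389e-01  7.16788656e-01  3.17611856e-04]
```

View pics/w17c.png

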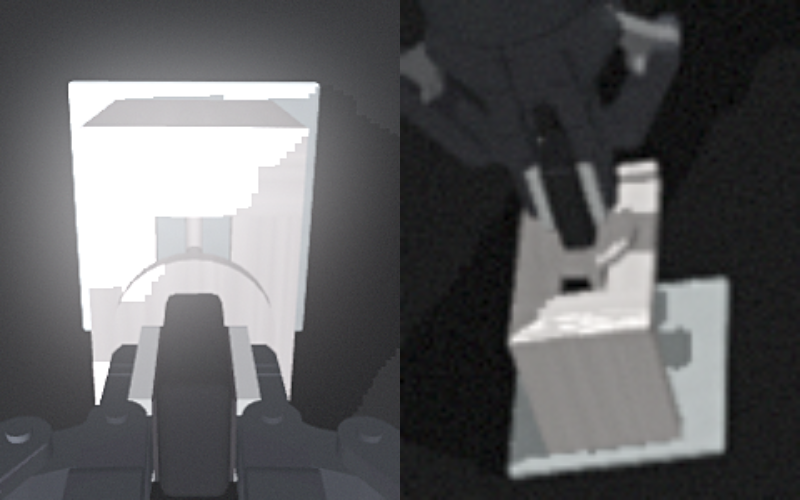

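apply_moves:
  moves:
    - [[0,0,-0.03],[0,0,0],-1]
    - [[0,0,-0.03],[0,0,0],0.2]
    - [[0,0,-0.03],[0,0,0],0.6]
    - [[0,0,-0.03],[0,0,0],1]
    - [[0,0,-0.03],[0,0,0],1]
    - [[0,0,-0.03],[0,0,0],1]
    - [[0,0,-0.03],[0,0,0],1]
    - [[0,0,-1],[0,0,0],1]
    - [[0,0,-3],[0,0,0],1]
    - [[0,0,-5.3],[0,0,0],1]
    - [[0,0,-6],[0,0,0],1]
    - [[0,0,-6],[0,0,0],1]
    - [[0,0,-6],[0,0,0],1]

```text
t: 29.7
eef_pos: [0.5336, -0.3687, 0.3162]
tool_rot: [-0.0, -0.698, 0.716, 0.002]
contact_force: [0.3, 1.8, -0.8]
gripper_width: 1.0
```

```bash
python3 - <<'E'
from h import *
c=snap('wrist','w18'); s=snap('scene','s18'); t=snap('top','t18'); o=c['obs'];print(o['t'],o['eef_pos'],o['contact_force'])
cv2.imwrite('pics/w18c.png',np.hstack([cv2.resize(c['color'][100:300,220:420,::-1],(400,400)),cv2.resize(s['color'][210:330,80:200,::-1],(400,400))]))
E
```

```text
29.7 [ 0.53358986 -0.3687424   0.31624778] [ 0.28806142  1.81608368 -0.7568526 ]
```

View pics/w18c.png

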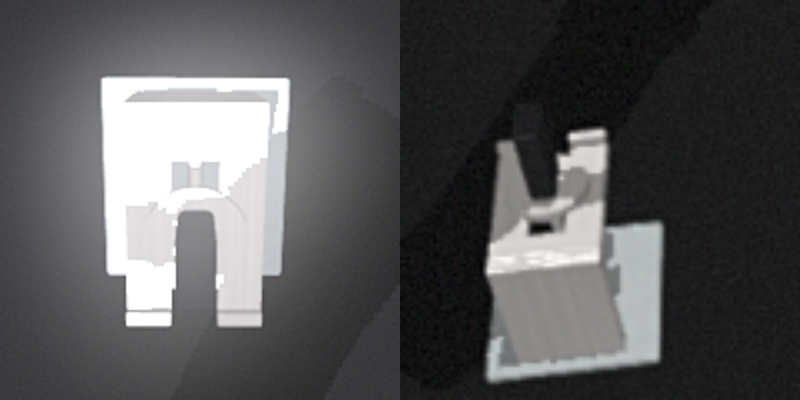

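View pics/s18.png

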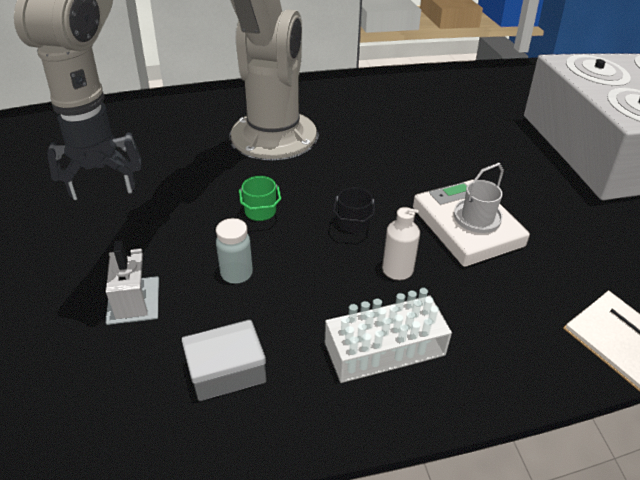

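View pics/t18.png

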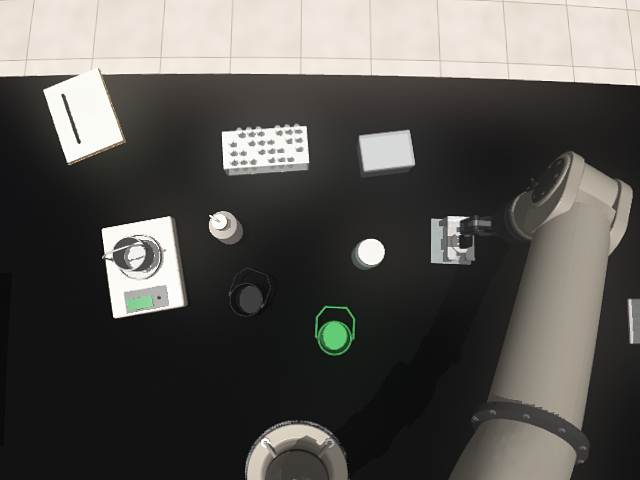

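```bash
python3 - <<'E'
from h import *
s=load('s18'); crop(s,'fin',150,270,410,530,5)
E
```

```text
(no output)
```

View pics/fin.png

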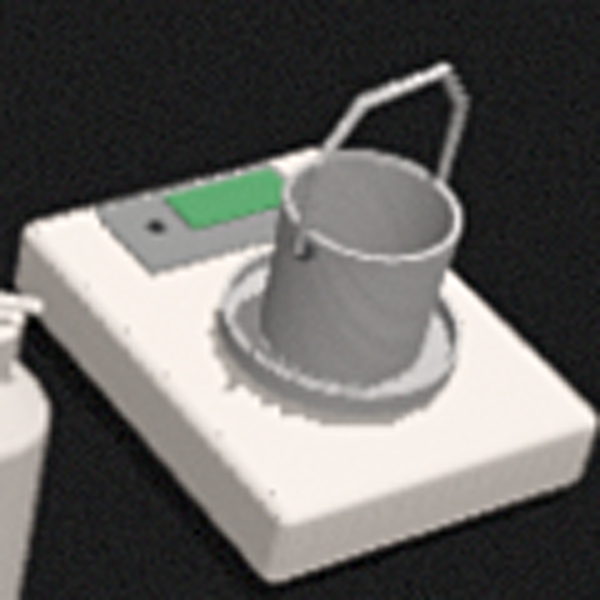

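```bash
python3 -c "
from h import *
print(hand_in())"
```

```text
the job is handed in; nothing more can be done
None
```

The pail stands level inside the balance pan's rim, and the lifting hook is back on its stand and released. I handed the job in at about 30 s of the 72 s allowed; `hand_in()` gives no verdict.

I raised the folded bail upright with the hook while the pail stayed on the bench, then lifted the pail and carried it around the wash bottle. After setting it down, I lowered the hook clear of the wire and backed it out.

**Last checks**
- **Pail and hook:** the final pictures show the pail upright, with its bail still raised. The hook's collar rests on both prongs of the stand.
- **Other items:** the bottle, jar, tube rack, tip box and both look-alike pails are where they stood at the start.
- **Gripper:** it is open and about 15 cm above where it gripped the hook, touching nothing.

**What did not go as planned**
- The pail swung about 3 degrees after the carry, so I waited for most of that to settle before setting it down.
- While backing out, the hook dropped about 15 mm further than I meant. It stayed about 16 mm above the pail's rim, and the wrist force reading stayed at about 2 N.
- The two fixed cameras disagreed by about 11 mm on the pan's position, so I relied on the wrist camera.
- The hook met the prongs with about 15 N when I hung it up.

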